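Dispense beads into the sorting tray

ROBOT

A 6-joint arm with a two-finger parallel gripper is mounted at the origin on the work surface. World frame = base frame: x ahead of the robot, y to its left, z up, the work surface at z = 0. Lengths are in m, angles in degrees, forces in N, time in s.
With the tool pointing down it reaches from about 0.25 to 0.725 m from the base axis. Payload 9.7 kg.
Tool frame: the origin (TCP) lies at the very end of the fingers, on their centre line; the grasp point (between the pads) lies 19 mm behind it; z points along the fingers, y is the direction in which the jaws open and shut (so a half turn about z gives the same grasp; the last joint's range is limited). The gripper opens to 85 mm and grips with 20 to 120 N. Pads are 22 mm wide; open, the fingers measure 114 mm over their backs; the gripper's body (76 mm by 85 mm) begins 54 mm behind the grasp point. The pads swing forward as they close: fully open they stand 13 mm farther back than shut.
Start: joints at [-76.604, 4.979, 10.078, 95.1, 0, 90], TCP at [0.127, -0.535, 0.231] pointing down, gripper open.
Joint ranges: [-179.16, 179.16], [-48.56, 103.87], [-65.8, 70.77], [-126.05, 130.52], [-82.76, 87.17], [-180, 180]. Speed limits (degrees/s): [127.2, 127.2, 147.25, 180, 180, 180].

INTERFACE

Orientations are given as [roll, pitch, yaw] about the fixed x, y, z axes, in that order (R = Rz(yaw) Ry(pitch) Rx(roll)).
In Python, from workcell import bot gives the robot as it stands. The module is installed in compiled form; this text tells all that it offers.
- The arm moves only by the tool step_arm, never from a script. Its arguments are lists of equal length, an entry for each row: "dr": the turn, a rotation vector about the tool's x, y, z in rad, a list of three; "xyz": the shift along the tool's x, y, z in units of 40 mm (1.0 is 40 mm), a list of three; "gripper": the opening, from 0 (shut) to 1 (fully open). In form: {"dr": [[wx, wy, wz], ...], "xyz": [[x, y, z], ...], "gripper": [gripper, ...]}. A call has exactly 8 rows; each row is the pose to reach, as a shift and turn from the pose commanded when the call began, along the tool's axes at that moment; what a row does not reach only later rows make up. A row lasts 1/10 s, in which the tool goes at most 50 mm and 8.59 degrees, less where a joint would pass 70% of its speed; a pose out of reach is approached as far as the arm can. A call with a gripper value outside its range is refused whole. The fingers move at their own pace and stop on an object; "squeeze" is the grip in N (left out, the last holds). Time passes only in rows, so rows that repeat a pose let the fingers close, or fill a call up. It gives the time, the measured TCP pose, the force and the opening at its end, in the units of the state.
- bot.get_obs(): the state, without advancing time (a new reading comes with each control period).
- bot.camera(name): name is "side" or "top"; returns a dict with "image" (420x560x3 uint8, red, green, blue), "camera_matrix" (3x3 intrinsics, pixels), "R" (3x3) and "t" (3): a world point X has camera coordinates R X + t. Camera axes: x right, y down, z forward; pixel columns grow to the right and rows downward; lengths in m; the calibration is good to about 2 mm. A picture is of the moment at which its call begins. There is no depth.
- bot.job_done(): hands the job in, once; it reports no verdict.
Trained networks look in a picture, given as the dict that the camera call returned (one of the last four; its "shot" number tells which), for a name from the list of things; names that differ only in an ending like _2 or _b are one class to them, and where a whole thing is asked for, a point or a joint stands for the part that bears it (a point fixed in the world has none). Each returns a list of dicts, best first, with "p" (0 to 1); they miss things now and then, are a little off and sometimes report something else, mostly with a low value. They report only what shows in the picture. A call takes as long as a camera call. They do not tell look-alikes from the thing itself.
- bot.regions_of(picture, thing): "region" (420x560 bool, what is visible of it) and "box" ([centre column, centre row, width, height] in pixels, round what is visible of it).
The state is a dict: "time": time; "q": joint angles; "qd": joint speeds; "joint_efforts": joint torques, N m; "ee_pos": TCP position; "tcp_rot": TCP orientation; "wrist_force": force on the tool from outside, world axes, zero at the start; "torque": the same for the moment, N m; "opening": finger opening in m.
Only numpy, scipy, OpenCV 4.12 (cv2) and the standard library are available. Lean on these libraries where they do the work, as an engineer would, in place of code of your own. Each camera call takes 0.05 s, during which the arm holds its last target.

TASK

Set the white sorting tray flat on the table under the spout of the grey bead dispenser, with the spout well inside its rim. Then twist the dispenser's sprung knob clockwise to its stop, hold it there until all three beads have dropped into the tray, and let go so that it springs fully back. Leave the tray standing there with the beads in it, and leave the jar, tweezers and scoop where they are.

Things in the scene. Friction and masses are not known exactly. Their poses are not given: they have to be found in the camera images.
- dispenser: grey bead dispenser fixed to the table: a pedestal (from x = -10 mm on) under a box 180 x 124 mm that slopes 35 deg. Origin on the table below the knob pivot, x level up the slope, from spout to pedestal, y left, z up. The box's deck has outward normal n = (-sin 35, 0, cos 35). Channel under a clear closed window at y = -40 mm. Top 201 mm high; free below 56 mm at x < -10 mm
- spout (a point): centre of the spout's open underside, 58 mm above the table, at (-95, -40, 58) mm in the dispenser's frame, same axes. The opening is 43 mm along x, 25 mm along y; beads drop from it and roll on a little towards -x. Its hood reaches to x = -119 mm and 84 mm up. Things lower than 55 mm fit underneath
- knob (a joint): knob angle in rad: 0 at rest (gate shut), grows clockwise seen facing the deck, hard stop at 1.2. A spring always pushes it back (0.04 N m at 0, 0.09 at the stop); let go, it returns in about 1 s. A gate arm in the channel turns with it, downhill, and frees the beads only near the stop (above about 1.1); they need about 1 s to roll out, and the arm would jam on one left in its way
- knob_grip (a point): grip point on the knob's axis, 28 mm above the deck. The knob is a black bar 44 mm long, 12 mm thick, 30 mm tall along the axis, on a hub 32 mm wide, 10 mm high. The point is 11 mm below the bar's top, 18 mm above its foot. z = n, outwards along the axis; x along the bar, y across it; turns with the knob. At rest the bar lies up and down the slope (x uphill)
- tray: shallow white melamine sorting tray, open on top, 140 mm long (x axis), 62 mm wide (y), 24 mm high, walls and floor 4 mm, 0.07 to 0.14 kg; starts empty and upright to the left or right of the dispenser. Origin at the centre of its underside, z up. It can be picked up across its width; lifted more than 25 mm from its middle it may tip in the grip; it slides well on the table
- bead1: brown clay bead, a 20 mm ball of 11 g, origin at its centre; at the start it waits in the sloping channel behind the gate arm, under the clear window
- bead2: brown clay bead, a 20 mm ball of 11 g, origin at its centre; at the start it waits in the sloping channel behind the gate arm, under the clear window
- bead3: brown clay bead, a 20 mm ball of 11 g, origin at its centre; at the start it waits in the sloping channel behind the gate arm, under the clear window
- jar: bystander: glass jar with a white silicone lid, 70 mm across, 86 mm high, origin at the centre of its underside; stands at the side of the dispenser where the tray does not
- tweezers: bystander: stainless steel tweezers lying flat, 132 mm long, 8 mm high, origin near the middle of the underside, x axis along them
- scoop: bystander: yellow plastic bead scoop lying flat, 110 mm long, 20 mm high, origin at the underside near the middle, x axis along it
There are look-alikes about, which are no part of the job. Leave any brown, green or pink look-alike of the tray alone.

How it is judged:
By the outcome, as a careful person would: the job done as asked, in the order asked, and still so for the second after the job is handed in, with the robot touching nothing.
It also fails if it takes over 59 s, if anything falls off the work surface, if the arm or the gripper's body presses on something with over 40 N, if the wrist force passes 120 N, or if a joint passes its speed limit or range.

## Working session

There is one attempt and no reset: what is moved stays moved. The work goes in short steps, Python scripts to look and compute and a tool call to move; the robot and the scene stay as the last step left them, time stands still between calls to the robot, and variables do not carry over. Pictures are saved under pics/ and viewed, and the job is handed in when it is done.

Besides the shell and the picture viewer there is one more tool, called in YAML: its name, and indented under it one key for each argument. step_arm: Moves the arm, as the interface text tells. Its arguments: {"type":"object","properties":{"dr":{"type":"array"},"xyz":{"type":"array"},"gripper":{"type":"array"},"squeeze":{"type":"number"}},"required":["dr","xyz","gripper"]}

```bash
mkdir -p pics; cat > h.py <<'E'
import numpy as np, cv2
from workcell import bot
from scipy.spatial.transform import Rotation as Rn
def save(p,name,box=None,s=1):
    im=p["image"][:,:,::-1].copy()
    if box is not None:
        c0,r0,c1,r1=box; im=im[r0:r1,c0:c1]
    if s!=1: im=cv2.resize(im,None,fx=s,fy=s,interpolation=cv2.INTER_CUBIC)
    cv2.imwrite("pics/"+name,im)
def ray(p,uv):
    K=np.array(p["camera_matrix"]);R=np.array(p["R"]);t=np.array(p["t"])
    d=R.T@np.linalg.inv(K)@np.array([uv[0],uv[1],1.]); return -R.T@t,d
def onz(p,uv,z):
    o,d=ray(p,uv); return o+d*(z-o[2])/d[2]
def proj(p,X):
    K=np.array(p["camera_matrix"]);R=np.array(p["R"]);t=np.array(p["t"])
    X=np.atleast_2d(X); c=X@R.T+t; u=c@K.T; return u[:,:2]/u[:,2:]
E
python3 - <<'E'
from h import *
o=bot.get_obs();print(o)
P={n:bot.camera(n) for n in("side","top")}
for n,p in P.items():
    save(p,n+"0.png")
    print(n,"cam pos",-np.array(p["R"]).T@p["t"],p["camera_matrix"][0])
    for th in["dispenser","knob","tray","jar","tweezers","scoop","bead1"]:
        for r in bot.regions_of(p,th)[:5]: print(n,th,round(r["p"],2),np.round(r["box"]))
E
```

```text
{'time': 0.0, 'q': array([-7.66057956e+01,  5.01049882e+00,  1.00338823e+01,  9.50974464e+01,
       -2.10406622e-03,  9.00004241e+01]), 'qd': array([-0.03025418,  0.02989002, -0.00626527,  0.0520608 , -0.10993437,
        0.02820027]), 'joint_efforts': array([-1.08964665e-03, -5.20395613e+01,  4.64799070e+01,  1.65873062e-02,
       -1.29728735e-05,  8.83116940e-06]), 'ee_pos': array([ 0.12734659, -0.53483017,  0.2305837 ]), 'tcp_rot': array([-1.79925937e+02,  2.10461263e-03,  1.33937831e+01]), 'wrist_force': array([-0.14939002, -1.29172178, -1.0794157 ]), 'torque': array([0.01997306, 0.03668868, 0.01415822]), 'opening': 0.08548692538254533}
side cam pos [ 0.32929029 -0.67478559  0.72844679] [421.24348823   0.         280.06044119]
side dispenser 0.63 [330. 195.  93. 102.]
side dispenser 0.28 [302. 367.  42.  60.]
side knob 0.7 [317. 177.  22.  23.]
side tray 0.83 [211. 334.  75.  42.]
side tray 0.82 [246. 175.  52.  25.]
side tray 0.69 [173. 174.  50.  31.]
side tray 0.57 [183. 216.  59.  24.]
side jar 0.69 [302. 367.  44.  62.]
side tweezers 0.47 [305. 163.  17.   5.]
side tweezers 0.3 [301. 366.  44.  59.]
side scoop 0.98 [407. 319.  38.  39.]
side bead1 0.15 [327. 195.  97.  99.]
top cam pos [0.40377753 0.01078321 1.11238778] [416.52962318   0.         280.14357399]
top dispenser 0.58 [278. 156.  68.  88.]
top knob 0.57 [280. 163.  12.  22.]
top tray 0.97 [362. 286.  36.  53.]
top tray 0.83 [225. 293.  37.  61.]
top tray 0.75 [178. 217.  37.  52.]
top tray 0.63 [149. 293.  37.  58.]
top jar 0.57 [421. 232.  39.  29.]
top tweezers 0.47 [187. 139.  31.  34.]
top scoop 0.57 [395. 140.  26.  42.]
```

View pics/side0.png

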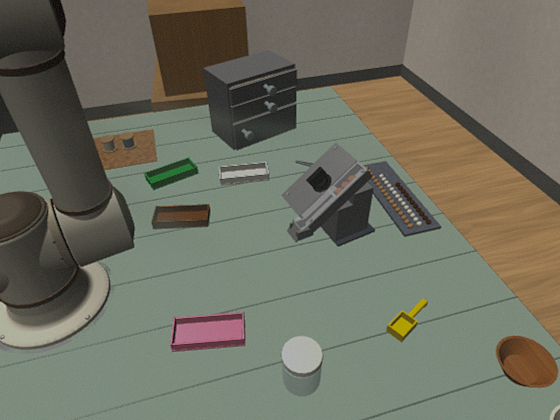

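View pics/top0.png

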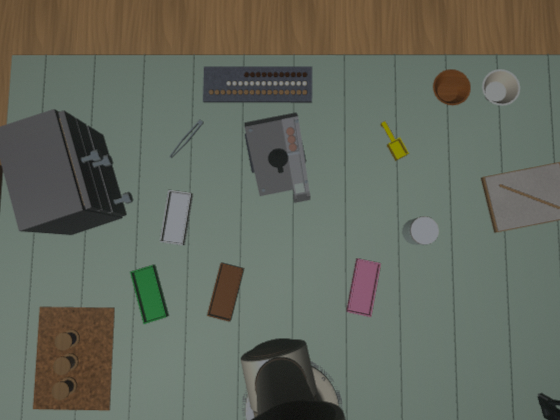

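The top view shows four trays: green (150,293), brown (225,292), pink (363,287) and white (177,217). The white one is also at (244,174) in the side view, and it fits the description. I'll confirm it with crops.

```bash
python3 - <<'E'
from h import *
p=bot.camera("top"); s=bot.camera("side")
a=cv2.resize(p["image"][170:270,130:230],(400,400),interpolation=cv2.INTER_CUBIC)
b=cv2.resize(s["image"][140:200,200:290],(600-200,267),interpolation=cv2.INTER_CUBIC)
c=np.zeros((400,800,3),np.uint8); c[:,:400]=a; c[:267,400:]=b
cv2.imwrite("pics/tray_crop.png",c[:,:,::-1])
d=cv2.resize(p["image"][100:220,230:330],(500,600),interpolation=cv2.INTER_CUBIC)
cv2.imwrite("pics/disp_top.png",d[:,:,::-1])
d=cv2.resize(s["image"][135:255,270:400],(650,600),interpolation=cv2.INTER_CUBIC)
cv2.imwrite("pics/disp_side.png",d[:,:,::-1])
for n,q in(("top",p),("side",s)):
  for r in bot.regions_of(q,"tray"):
    m=r["region"].astype(np.uint8)
    rgb=q["image"][r["region"]].mean(0)
    rr=cv2.minAreaRect(np.argwhere(m)[:,::-1].astype(np.float32))
    print(n,round(r["p"],2),rgb.round(),rr, onz(q,rr[0],0.012).round(4))
    if n=="top" and abs(r["box"][0]-178)<15:
      bx=cv2.boxPoints(rr); print([onz(q,b,0.024).round(3) for b in bx])
  for r in bot.regions_of(q,"knob")[:1]:
    print("knob",np.argwhere(r["region"])[:,::-1].mean(0), onz(q,np.argwhere(r["region"])[:,::-1].mean(0),.16))
E
```

```text
top 0.96 [127.  84. 103.] ((363.3293151855469, 286.8960876464844), (26.148916244506836, 54.58995819091797), 10.784297943115234) [ 0.3102 -0.1859  0.012 ]
top 0.79 [118. 122. 124.] ((176.6351318359375, 216.68919372558594), (26.139440536499023, 53.42966842651367), 9.462322235107422) [0.489  0.3074 0.012 ]
[array([0.424, 0.347, 0.024]), array([0.564, 0.329, 0.024]), array([0.553, 0.26 , 0.024]), array([0.414, 0.279, 0.024])]
top 0.79 [80. 60. 44.] ((225.47061157226562, 291.11767578125), (25.708772659301758, 56.753334045410156), 14.03624439239502) [0.2953 0.1726 0.012 ]
top 0.57 [42. 96. 54.] ((149.98866271972656, 293.6405944824219), (55.56233596801758, 29.384159088134766), 74.62374877929688) [0.2865 0.3705 0.012 ]
knob [278.51136364 159.77840909] [0.61217059 0.03407089 0.16      ]
side 0.82 [40. 79. 44.] ((171.50779724121094, 173.52227783203125), (19.065937042236328, 51.770626068115234), 70.70995330810547) [0.2885 0.3686 0.012 ]
side 0.77 [118. 119. 112.] ((243.98348999023438, 173.6628875732422), (19.553810119628906, 49.35009765625), 84.47245788574219) [0.4894 0.3044 0.012 ]
side 0.67 [73. 60. 45.] ((180.47451782226562, 216.41416931152344), (22.674232482910156, 57.641197204589844), 87.51044464111328) [0.2938 0.1719 0.012 ]
knob [318.29487179 178.7724359 ] [0.61149239 0.03284726 0.16      ]
```

View pics/tray_crop.png

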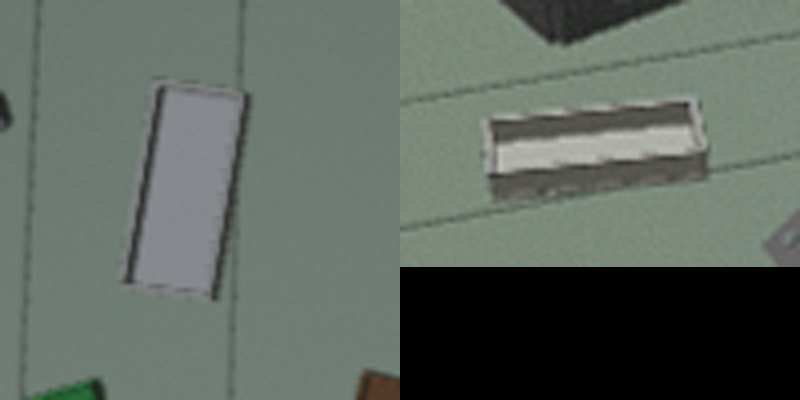

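View pics/disp_top.png

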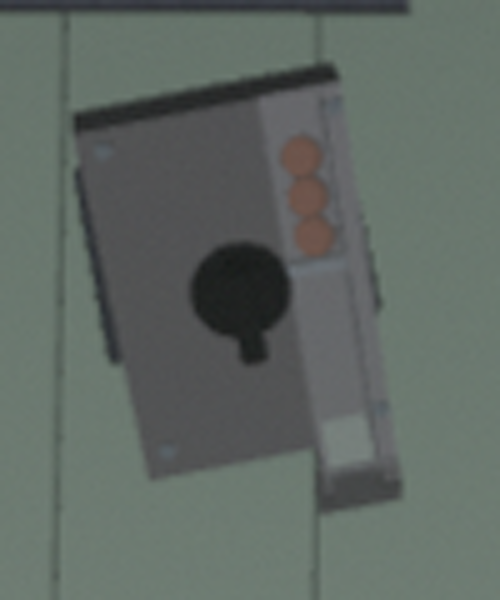

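View pics/disp_side.png

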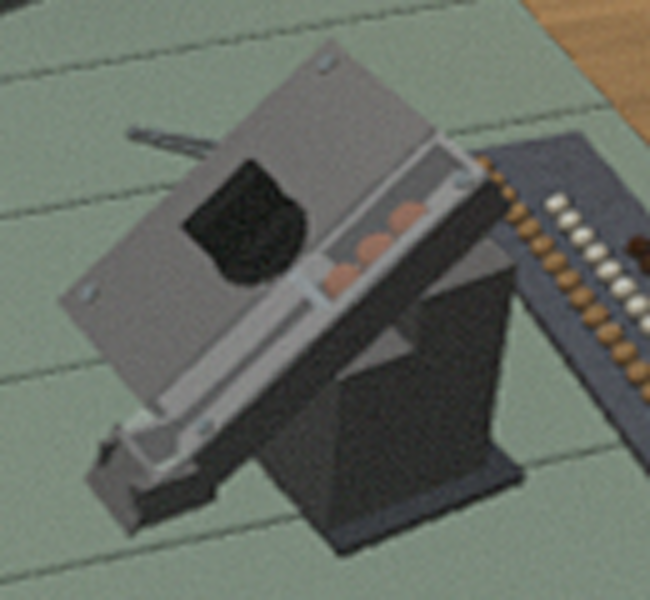

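The enlarged crop confirms it: the white tray is empty, upright, and its corners in the crop show a yaw of about -9°. Next I'll fit the dispenser pose.

```bash
cat > fit.py <<'E'
from h import *
from scipy.optimize import least_squares
p=bot.camera("top"); s=bot.camera("side")
T=lambda u,v:((u+.5)/5-.5+230,(v+.5)/5-.5+100)
S=lambda u,v:((u+.5)/5-.5+270,(v+.5)/5-.5+135)
c,sn=np.cos(np.radians(35)),np.sin(np.radians(35))
def deck(h,a,y): return np.array([a*c,y,h+a*sn])
# params x0,y0,yaw,h,au
obs=[(p,T(78,130),'UL'),(p,T(152,478),'LL'),(p,T(338,82),'UR'),(s,S(332,40),'UL'),(s,S(62,300),'LL'),(p,T(320,513),'HL'),(p,T(402,498),'HR')]
def pts(q):
    x0,y0,yaw,h,au,hw=q
    f={'UL':deck(h,au,.062),'LL':deck(h,au-.18,.062),'UR':deck(h,au,-.062),'HL':np.array([-.119,-.04+hw,.06]),'HR':np.array([-.119,-.04-hw,.06])}
    R=Rn.from_euler('z',yaw).as_matrix()
    return {k:R@v+[x0,y0,0] for k,v in f.items()}
def res(q):
    f=pts(q); return np.concatenate([proj(cam,f[k])[0]-uv for cam,uv,k in obs])
r=least_squares(res,[.6,.03,.15,.145,.09,.02],x_scale=[.01,.01,.05,.01,.01,.01])
q=r.x; print(q.round(4),np.degrees(q[2])); print(r.fun.reshape(-1,2).round(2))
R=Rn.from_euler('z',q[2]).as_matrix(); W=lambda v:R@np.array(v)+[q[0],q[1],0]
print("spout",W([-.095,-.04,.058]).round(4)); n=np.array([-sn,0,c])
kg=np.array([0,0,q[3]])+.028*n; print("knobgrip",W(kg).round(4),"top deck z",q[3]+q[4]*sn)
# knob bar top ends
for a in(-.022,.022):
  e=np.array([0,0,q[3]])+.039*n+a*np.array([c,0,sn]); print("bar end px", [((proj(cam,W(e))[0]-o)*5).round() for cam,o in((p,(230,100)),(s,(270,135)))])
e=np.array([0,0,q[3]]);print("pivot px",[((proj(cam,W(e))[0]-o)*5).round() for cam,o in((p,(230,100)),(s,(270,135)))])
E
python3 fit.py
```

```text
[0.6375 0.0388 0.1976 0.1539 0.0715 0.0212] 11.320065569476922
[[-0.73  0.01]
 [-0.59 -0.15]
 [ 1.09 -0.67]
 [ 0.03 -0.23]
 [-0.76  0.78]
 [ 0.04  0.06]
 [ 0.01 -0.07]]
spout [ 0.5522 -0.0191  0.058 ]
knobgrip [0.6217 0.0356 0.1769] top deck z 0.1949586878746334
bar end px [array([249., 323.]), array([215., 203.])]
bar end px [array([233., 234.]), array([288., 133.])]
pivot px [array([233., 249.]), array([290., 212.])]
```

The predicted knob bar is about 8 px off the picture, so one of my assumed points (probably the hood edge) is wrong. I'll look at it enlarged and with more contrast.

```bash
python3 - <<'E'
from h import *
for n,b in(("top",(240,110,320,210)),("side",(280,140,380,250))):
    acc=np.mean([bot.camera(n)["image"].astype(float) for _ in range(4)],0)
    im=(255*(acc/255)**0.45).clip(0,255).astype(np.uint8)
    im=im[b[1]:b[3],b[0]:b[2],::-1]; k=600/(b[3]-b[1]) if n=="top" else 5.4
    k=6 if n=="top" else 5
    im=cv2.resize(im,None,fx=k,fy=k,interpolation=cv2.INTER_CUBIC)
    cv2.imwrite(f"pics/enh_{n}.png",im)
E
```

```text
(no output)
```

View pics/enh_top.png

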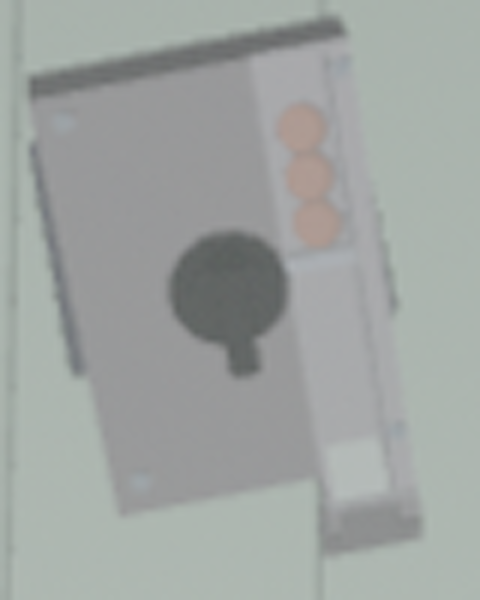

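View pics/enh_side.png

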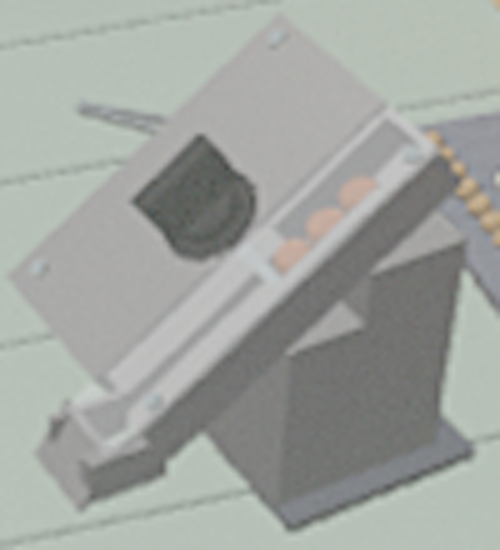

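```bash
cat > fit2.py <<'E'
from h import *
from scipy.optimize import least_squares
p=bot.camera("top"); s=bot.camera("side")
T=lambda u,v:np.array(((u+.5)/6-.5+240,(v+.5)/6-.5+110))
S=lambda u,v:np.array(((u+.5)/5-.5+280,(v+.5)/5-.5+140))
def tri(a,b):
    o1,d1=ray(p,a);o2,d2=ray(s,b)
    A=np.c_[d1,-d2]; k=np.linalg.lstsq(A,o2-o1,rcond=None)[0]
    X1=o1+k[0]*d1;X2=o2+k[1]*d2; return ((X1+X2)/2).round(4),np.linalg.norm(X1-X2).round(4)
for nm,a,b in[("UL",(35,95),(282,15)),("LL",(122,515),(10,275)),("UR",(345,38),(438,153)),("hoodL",(325,552),(38,455)),("hoodR",(420,535),(85,508)),("screwUL",(64,121),(278,38)),("screwLL",(140,481),(38,267)),("screwUR",(345,62),(414,156)),("screwLR",(398,428),(155,402)),("bead1",(317,225),(290,253)),("bead3",(302,128),(358,192)),
  ("hub",(228,288),(212,215))]:
    print(nm,*tri(T(*a),S(*b)))
print("plate L",onz(p,T(80,375),.006),"plate R side",onz(s,S(290,528),.0),"plate far R side",onz(s,S(472,455),.0),"plate R top",onz(p,T(395,312),.006))
E
python3 fit2.py
```

```text
UL [0.6823 0.1089 0.1958] 0.0011
LL [0.5377 0.0804 0.0953] 0.0018
UR [ 0.7074 -0.008   0.1906] 0.0006
hoodL [ 0.5268 -0.0034  0.0564] 0.0003
hoodR [ 0.5353 -0.0439  0.0581] 0.0027
screwUL [0.675  0.098  0.1908] 0.0013
screwLL [0.5501 0.0729 0.1032] 0.0006
screwUR [ 0.697  -0.0078  0.1914] 0.001
screwLR [ 0.5724 -0.0322  0.1022] 0.0001
bead1 [0.6467 0.0018 0.1425] 0.0002
bead3 [0.6798 0.008  0.1645] 0.0001
hub [0.6217 0.0365 0.144 ] 0.0015
plate L [0.61173672 0.10653973 0.006     ] plate R side [ 0.64430454 -0.03100666  0.        ] plate far R side [ 7.49178867e-01 -1.06329723e-02  1.11022302e-16] plate R top [ 0.64132203 -0.03480528  0.006     ]
```

Triangulation now agrees with itself: screws and edges give a dispenser yaw of about 11.4°. The hood edge and pedestal plate put the origin near (.638,.039), and the knob hub meets the deck near (.6245,.037,.143). I'll overlay this model and the tray corners to check.

```bash
cat > model.py <<'E'
from h import *
yaw=np.radians(11.4); Rd=Rn.from_euler('z',yaw).as_matrix()
O=np.array([.6385,.0388,0]); W=lambda v:Rd@np.array(v)+O
c,sn=np.cos(np.radians(35)),np.sin(np.radians(35))
n=Rd@[-sn,0,c]; up=Rd@[c,0,sn]; yd=Rd@[0,1,0]; xd=Rd@[1,0,0]
D=np.array([.6245,.037,.143])   # deck point under knob
G=D+.028*n
RK=np.c_[up,-yd,-n]             # tool orientation at knob
def delta(pos,R,o=None):
    o=o or bot.get_obs()
    R0=Rn.from_euler('xyz',o["tcp_rot"],degrees=True).as_matrix()
    d=R0.T@(np.array(pos)-o["ee_pos"])/.04; w=Rn.from_matrix(R0.T@R).as_rotvec()
    print("dr",w.round(4).tolist(),"xyz",d.round(3).tolist())
def down(psi): return Rn.from_euler('xyz',[180,0,psi],degrees=True).as_matrix()
E
python3 - <<'E'
from model import *
p=bot.camera("top"); s=bot.camera("side")
C=[((u+.5)/4-.5+130,(v+.5)/4-.5+170) for u,v in((158,82),(250,94),(215,299),(123,284))]
X=np.array([onz(p,a,.024) for a in C]);print(X.round(4)); print("ctr",X.mean(0)); e=(X[0]-X[3]+X[1]-X[2])/2
print("L",np.linalg.norm(e),"yaw",np.degrees(np.arctan2(e[1],e[0])),"W",np.linalg.norm(X[0]-X[1]),np.linalg.norm(X[2]-X[3]))
print("G",G.round(4),"spout",W([-.095,-.04,.058]).round(4))
pts=[G+.011*n+a*up+b*yd for a,b in((-.022,-.006),(-.022,.006),(.022,.006),(.022,-.006))]
hood=[W(v) for v in([-.119,-.019,.058],[-.119,-.061,.058])]
sp=[W([-.095+a,-.04+b,.058]) for a,b in((-.0215,-.0125),(-.0215,.0125),(.0215,.0125),(.0215,-.0125))]
for nme,q,b,k in(("top",p,(240,110,320,210),6),("side",s,(280,140,380,250),5)):
    im=cv2.resize((255*(q["image"][b[1]:b[3],b[0]:b[2],::-1]/255.)**.45).astype(np.uint8),None,fx=k,fy=k,interpolation=cv2.INTER_CUBIC)
    for P,col in((pts,(0,255,255)),(hood,(0,0,255)),(sp,(255,0,0)),([G],(0,255,0)),([D],(255,0,255))):
        u=((proj(q,np.array(P))-b[:2]+.5)*k).astype(np.int32)
        cv2.polylines(im,[u.reshape(-1,1,2)],True,col,1) if len(P)>1 else cv2.circle(im,tuple(int(t) for t in u[0]),4,col,-1)
    cv2.imwrite(f"pics/ov_{nme}.png",im)
print("pregrasp"); delta([X.mean(0)[0],X.mean(0)[1],.10],down(np.degrees(np.arctan2(e[1],e[0]))))
E
```

```text
[[0.5585 0.3266 0.024 ]
 [0.5509 0.2652 0.024 ]
 [0.4156 0.284  0.024 ]
 [0.4248 0.3448 0.024 ]]
ctr [0.48745512 0.3051492  0.024     ]
L 0.13575554863454536 yaw -7.821785145471153 W 0.06194019927483693 0.06153816106867619
G [0.6088 0.0338 0.1659] spout [ 0.5533 -0.0192  0.058 ]
pregrasp
dr [0.0, 0.0, 0.3703] xyz [13.622, -18.348, 3.282]
```

View pics/ov_top.png

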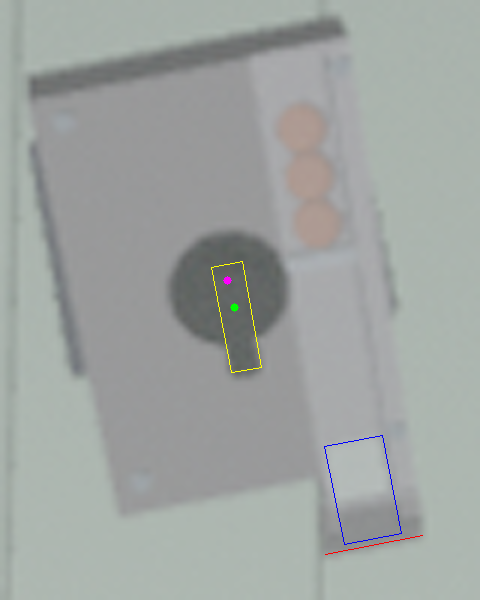

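View pics/ov_side.png

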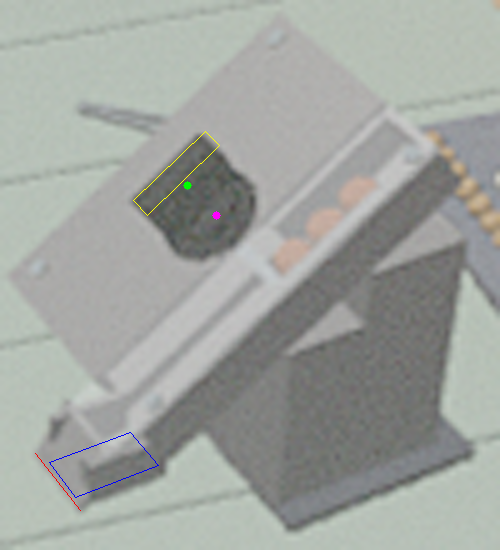

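The overlay fits the bar, hood and spout within about 1 px in both views. Before reaching for the tray I'll check how far the cabinet and its handles stand from it.

```bash
python3 - <<'E'
from fit2 import *
for a,b in(((125,198),(245,133)),((106,162),(269,103)),((100,152),(269,88)),((125,217),(238,143)),((72,234),(205,68)),((61,112),(297,62))):
    print(a,b,*tri(np.array(a),np.array(b)))
E
```

```text
UL [0.6823 0.1089 0.1958] 0.0011
LL [0.5377 0.0804 0.0953] 0.0018
UR [ 0.7074 -0.008   0.1906] 0.0006
hoodL [ 0.5268 -0.0034  0.0564] 0.0003
hoodR [ 0.5353 -0.0439  0.0581] 0.0027
screwUL [0.675  0.098  0.1908] 0.0013
screwLL [0.5501 0.0729 0.1032] 0.0006
screwUR [ 0.697  -0.0078  0.1914] 0.001
screwLR [ 0.5724 -0.0322  0.1022] 0.0001
bead1 [0.6467 0.0018 0.1425] 0.0002
bead3 [0.6798 0.008  0.1645] 0.0001
hub [0.6217 0.0365 0.144 ] 0.0015
plate L [0.61173672 0.10653973 0.006     ] plate R side [ 0.64430454 -0.03100666  0.        ] plate far R side [ 7.49178867e-01 -1.06329723e-02  1.11022302e-16] plate R top [ 0.64132203 -0.03480528  0.006     ]
(125, 198) (245, 133) [0.5272 0.4248 0.0718] 0.0072
(106, 162) (269, 103) [0.6067 0.4437 0.148 ] 0.0008
(100, 152) (269, 88) [0.6127 0.4363 0.1989] 0.0129
(125, 217) (238, 143) [0.4931 0.4356 0.0352] 0.0158
(72, 234) (205, 68) [0.4326 0.4479 0.2756] 0.0019
(61, 112) (297, 62) [0.7074 0.5107 0.2318] 0.0134
```

step_arm:
  dr:
    - [0,0,0.37]
    - [0,0,0.37]
    - [0,0,0.37]
    - [0,0,0.37]
    - [0,0,0.37]
    - [0,0,0.37]
    - [0,0,0.37]
    - [0,0,0.37]
  xyz:
    - [6,-8,0]
    - [6,-8,0]
    - [6,-8,0]
    - [6,-8,0]
    - [6,-8,0]
    - [6,-8,0]
    - [6,-8,0]
    - [6,-8,0]
  gripper: [1,1,1,1,1,1,1,1]
  squeeze: 30

```text
time: 2.7
ee_pos: [0.2869, -0.1664, 0.2316]
tcp_rot: [180.0, -0.1, -7.9]
wrist_force: [2.2, -0.7, -0.1]
opening: 0.0852
```

```bash
python3 - <<'E'
from model import *
delta([.4875,.305,.10],down(-8.2))
E
```

```text
dr [0.0005, -0.0013, 0.0061] xyz [3.354, -12.361, 3.287]
```

step_arm:
  dr:
    - [0,0,0.006]
    - [0,0,0.006]
    - [0,0,0.006]
    - [0,0,0.006]
    - [0,0,0.006]
    - [0,0,0.006]
    - [0,0,0.006]
    - [0,0,0.006]
  xyz:
    - [3.36,-12.36,3]
    - [3.36,-12.36,3]
    - [3.36,-12.36,3]
    - [3.36,-12.36,3]
    - [3.36,-12.36,3]
    - [3.36,-12.36,3]
    - [3.36,-12.36,3]
    - [3.36,-12.36,3]
  gripper: [1,1,1,1,1,1,1,1]

```text
time: 3.5
ee_pos: [0.4035, -0.0266, 0.1513]
tcp_rot: [-178.0, 0.1, -5.2]
wrist_force: [0.6, 0.0, -0.2]
opening: 0.0854
```

```bash
python3 - <<'E'
from model import *
o=bot.get_obs();print(o["time"],o["ee_pos"],o["tcp_rot"],o["q"].round(1))
delta([.4875,.305,.05],down(-8.2))
E
```

```text
3.5 [ 0.40353916 -0.02664198  0.15132163] [-1.77968863e+02  7.79622626e-02 -5.15734460e+00] [ -5.2 -15.9 -18.1  87.9   2.  179.9]
dr [-0.0354, 0.0023, 0.0531] xyz [1.349, -8.351, 2.829]
```

Joint 6 has reached its limit (180°). The relation is q6 = q1 - yaw + 180, so I'll use the equivalent half-turned grasp (tool yaw about 172°), which leaves room for the knob twist too.

step_arm:
  dr:
    - [-0.035,0,-0.15]
    - [-0.035,0,-0.3]
    - [-0.035,0,-0.45]
    - [-0.035,0,-0.6]
    - [-0.035,0,-0.75]
    - [-0.035,0,-0.9]
    - [-0.035,0,-1.05]
    - [-0.035,0,-1.18]
  xyz:
    - [0.2,-1,0.2]
    - [0.4,-2,0.3]
    - [0.6,-3,0.4]
    - [0.8,-4,0.5]
    - [0.9,-5,0.6]
    - [1,-6,0.8]
    - [1.2,-7,0.9]
    - [1.3,-8,1]
  gripper: [1,1,1,1,1,1,1,1]

```text
time: 4.3
ee_pos: [0.484, 0.2906, 0.1228]
tcp_rot: [179.2, -0.8, 62.8]
wrist_force: [1.9, -1.2, 0.4]
opening: 0.0857
```

```bash
python3 - <<'E'
from model import *
o=bot.get_obs();print(o["time"],o["ee_pos"],o["tcp_rot"],o["q"].round(1))
delta([.4875,.305,.08],down(171.8))
E
```

```text
4.3 [0.48400823 0.29064356 0.12281716] [179.23527927  -0.81008969  62.79988958] [ 31.1   5.1  -1.8  82.   -0.2 148.3]
dr [0.0225, 0.0031, -1.9024] xyz [0.344, -0.101, 1.074]
```

step_arm:
  dr:
    - [0,0,-0.15]
    - [0,0,-0.3]
    - [0,0,-0.45]
    - [0,0,-0.6]
    - [0,0,-0.75]
    - [0,0,-0.9]
    - [0,0,-1.05]
    - [0,0,-1.2]
  xyz:
    - [0.34,-0.1,0]
    - [0.34,-0.1,0]
    - [0.34,-0.1,0]
    - [0.34,-0.1,0]
    - [0.34,-0.1,0]
    - [0.34,-0.1,0]
    - [0.34,-0.1,0]
    - [0.34,-0.1,0]
  gripper: [1,1,1,1,1,1,1,1]

```text
time: 5.1
ee_pos: [0.4865, 0.3028, 0.1232]
tcp_rot: [179.0, 0.4, 131.5]
wrist_force: [-0.1, -0.1, 0.7]
opening: 0.0852
```

```bash
python3 - <<'E'
from model import *
o=bot.get_obs();print(o["time"],o["ee_pos"],o["tcp_rot"],o["q"].round(1))
delta([.4875,.305,.05],down(171.8))
E
```

```text
5.1 [0.48651179 0.30275865 0.12318863] [178.98308912   0.41231266 131.54134889] [32.   6.2 -0.5 82.2 -0.2 80.5]
dr [0.0145, 0.0131, -0.7026] xyz [0.039, 0.023, 1.83]
```

step_arm:
  dr:
    - [0.0145,0.013,-0.15]
    - [0.0145,0.013,-0.3]
    - [0.0145,0.013,-0.45]
    - [0.0145,0.013,-0.6]
    - [0.0145,0.013,-0.7]
    - [0.0145,0.013,-0.7]
    - [0.0145,0.013,-0.7]
    - [0.0145,0.013,-0.7]
  xyz:
    - [0.04,0.02,0.4]
    - [0.04,0.02,0.8]
    - [0.04,0.02,1.2]
    - [0.04,0.02,1.6]
    - [0.04,0.02,1.8]
    - [0.04,0.02,1.8]
    - [0.04,0.02,1.8]
    - [0.04,0.02,1.8]
  gripper: [1,1,1,1,1,1,1,1]

```text
time: 5.9
ee_pos: [0.4871, 0.3057, 0.0522]
tcp_rot: [179.9, 0.0, 171.2]
wrist_force: [0.4, -0.6, 0.2]
opening: 0.0856
```

```bash
python3 - <<'E'
from model import *
o=bot.get_obs();print(o["time"],o["ee_pos"],o["tcp_rot"],o["q"].round(1))
delta([.4875,.305,.004],down(171.8))
p=bot.camera("side");save(p,"pre.png",(160,60,320,220),4)
p=bot.camera("top");save(p,"pre_t.png",(120,130,270,280),4)
E
```

```text
5.9 [0.48707639 0.30568123 0.05222777] [1.79943640e+02 4.39304697e-02 1.71236582e+02] [32.1  8.6 -5.7 75.6  0.  40.9]
dr [0.001, 0.0008, -0.0098] xyz [-0.012, -0.016, 1.206]
```

View pics/pre.png

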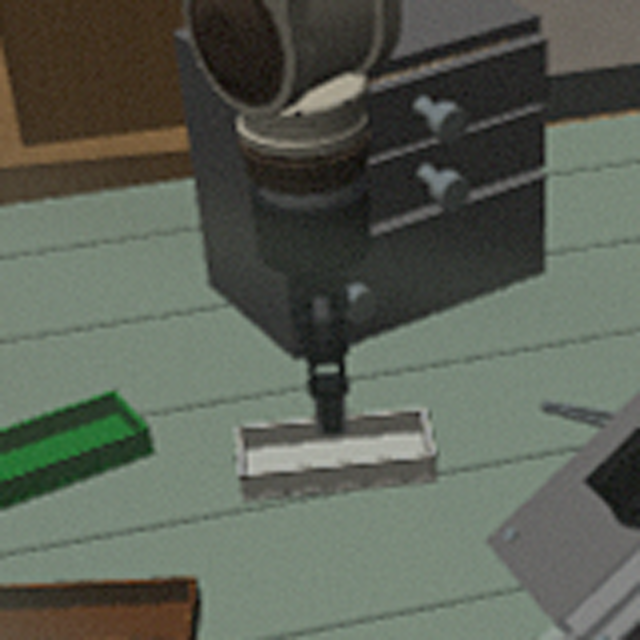

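The gripper stands over the middle of the white tray (crop 335,430), with the jaws across its width. I'll descend and close.

step_arm:
  dr:
    - [0,0,-0.01]
    - [0,0,-0.01]
    - [0,0,-0.01]
    - [0,0,-0.01]
    - [0,0,-0.01]
    - [0,0,-0.01]
    - [0,0,-0.01]
    - [0,0,-0.01]
  xyz:
    - [0,0,0.4]
    - [0,0,0.8]
    - [0,0,1.1]
    - [0,0,1.18]
    - [0,0,1.18]
    - [0,0,1.18]
    - [0,0,1.18]
    - [0,0,1.18]
  gripper: [1,1,1,1,0.5,0.5,0.5,0.5]
  squeeze: 30

```text
time: 6.8
ee_pos: [0.487, 0.3062, 0.0054]
tcp_rot: [179.9, 0.1, 172.0]
wrist_force: [-0.9, -0.8, 5.0]
opening: 0.0614
```

step_arm:
  dr:
    - [0,0,0]
    - [0,0,0]
    - [0,0,0]
    - [0,0,0]
    - [0,0,0]
    - [0,0,0]
    - [0,0,0]
    - [0,0,0]
  xyz:
    - [0,0,0]
    - [0,0,0]
    - [0,0,0]
    - [0,0,0]
    - [0,0,-0.2]
    - [0,0,-0.5]
    - [0,0,-0.8]
    - [0,0,-0.8]
  gripper: [0.5,0.5,0.5,0.5,0.5,0.5,0.5,0.5]

```text
time: 7.6
ee_pos: [0.4875, 0.3065, 0.0389]
tcp_rot: [179.9, 0.2, 172.0]
wrist_force: [0.7, 0.1, -1.1]
opening: 0.0608
```

```bash
python3 - <<'E'
from model import *
o=bot.get_obs();print(o["time"],o["ee_pos"],o["tcp_rot"],o["opening"],o["wrist_force"])
p=bot.camera("side");save(p,"lift.png",(160,60,320,220),4)
E
```

```text
7.6 [0.48751601 0.30645317 0.03893399] [1.79852150e+02 1.52525905e-01 1.71983626e+02] 0.06077436268695824 [ 0.70021909  0.09490482 -1.05643583]
```

View pics/lift.png

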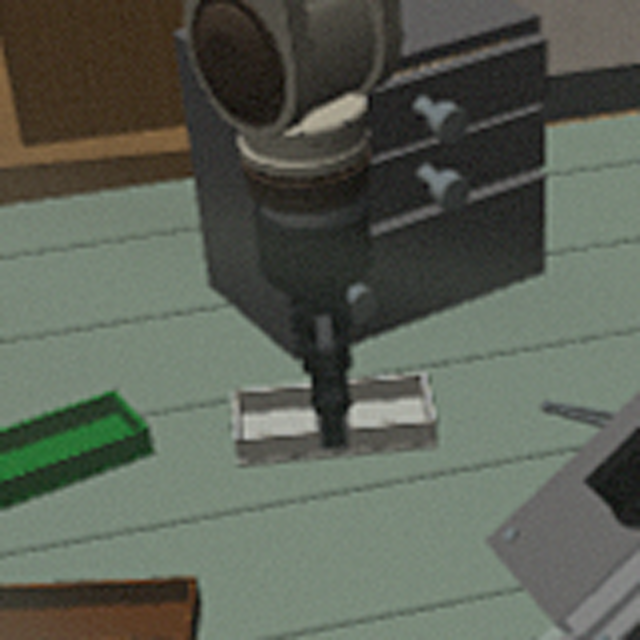

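The tray is held level at its middle. I'll carry it in front of the dispenser, keeping the gripper body clear of the deck.

```bash
python3 - <<'E'
from model import *
P=W([-.175,-.04,.06]); print(P)
delta([.425,.16,.06],down(191.4))
delta(P,down(191.4))
E
```

```text
[ 0.47485884 -0.03500088  0.06      ]
dr [0.0015, 0.002, -0.3388] xyz [1.027, -3.835, -0.564]
dr [0.0015, 0.002, -0.3388] xyz [-0.887, -8.488, -0.569]
```

step_arm:
  dr:
    - [0,0,-0.05]
    - [0,0,-0.1]
    - [0,0,-0.15]
    - [0,0,-0.2]
    - [0,0,-0.25]
    - [0,0,-0.3]
    - [0,0,-0.34]
    - [0,0,-0.34]
  xyz:
    - [0.3,-0.6,-0.4]
    - [0.6,-1.2,-0.56]
    - [0.9,-2,-0.56]
    - [1.03,-2.8,-0.56]
    - [1.03,-3.4,-0.56]
    - [1.03,-3.84,-0.56]
    - [0.9,-4.4,-0.56]
    - [0.7,-5,-0.56]
  gripper: [0.5,0.5,0.5,0.5,0.5,0.5,0.5,0.5]

```text
time: 8.45
ee_pos: [0.4304, 0.1109, 0.0585]
tcp_rot: [180.0, 0.0, -168.4]
wrist_force: [0.6, 1.0, -1.4]
opening: 0.0612
```

```bash
python3 - <<'E'
from model import *
o=bot.get_obs();print(o["time"],o["ee_pos"],o["tcp_rot"],o["opening"],o["wrist_force"])
P=W([-.175,-.04,.02]);delta(P,down(191.4))
E
```

```text
8.45 [0.43042742 0.11088335 0.05849171] [ 1.79977646e+02  2.67436417e-03 -1.68418067e+02] 0.06119430950390471 [ 0.63447539  1.0054299  -1.43724501]
dr [0.0004, 0.0, 0.0032] xyz [-0.356, -3.796, 0.961]
```

step_arm:
  dr:
    - [0,0,0]
    - [0,0,0]
    - [0,0,0]
    - [0,0,0]
    - [0,0,0]
    - [0,0,0]
    - [0,0,0]
    - [0,0,0]
  xyz:
    - [0,-0.8,0.1]
    - [0,-1.6,0.3]
    - [0,-2.4,0.5]
    - [-0.1,-3.2,0.7]
    - [-0.3,-3.7,0.8]
    - [-0.36,-3.8,0.96]
    - [-0.36,-3.8,0.96]
    - [-0.36,-3.8,0.96]
  gripper: [0.5,0.5,0.5,0.5,0.5,0.5,0.5,0.5]

```text
time: 9.25
ee_pos: [0.4746, -0.0338, 0.0199]
tcp_rot: [179.9, -0.0, -168.5]
wrist_force: [-0.1, 0.0, -1.0]
opening: 0.0614
```

```bash
python3 - <<'E'
from model import *
o=bot.get_obs();print(o["time"],o["ee_pos"],o["tcp_rot"],o["opening"],o["wrist_force"])
P=W([-.175,-.04,.0065]);delta(P,down(191.4))
p=bot.camera("side");save(p,"put.png",(200,100,400,260),4)
E
```

```text
9.25 [ 0.47457807 -0.03377316  0.01993993] [ 1.79949927e+02 -4.69796130e-02 -1.68508677e+02] 0.06140218140675685 [-0.10586187  0.0274253  -0.96735288]
dr [0.0009, -0.0008, 0.0016] xyz [-0.001, -0.032, 0.336]
```

View pics/put.png

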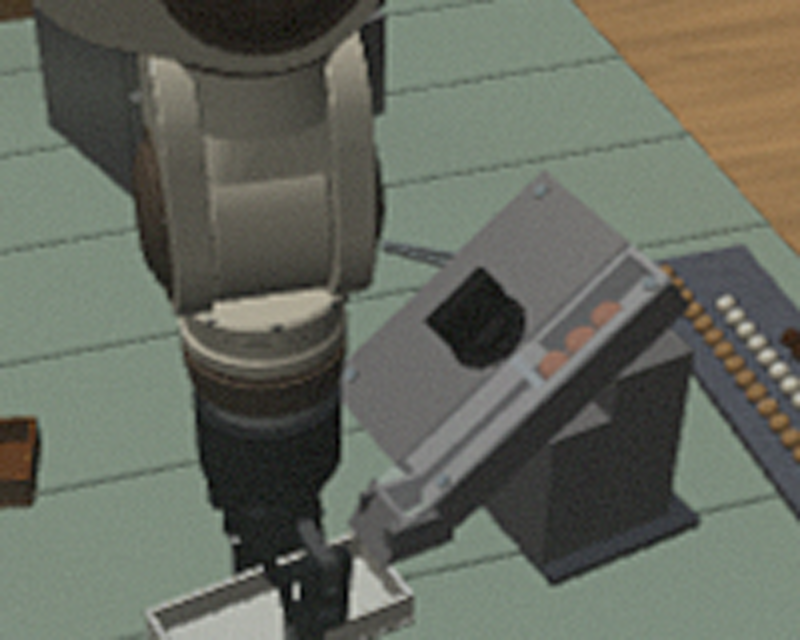

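step_arm:
  dr:
    - [0,0,0]
    - [0,0,0]
    - [0,0,0]
    - [0,0,0]
    - [0,0,0]
    - [0,0,0]
    - [0,0,0]
    - [0,0,0]
  xyz:
    - [0,-0.03,0.2]
    - [0,-0.03,0.34]
    - [0,-0.03,0.36]
    - [0,-0.03,0.36]
    - [0,-0.03,0.36]
    - [0,-0.03,0.36]
    - [0,-0.03,0.36]
    - [0,-0.03,0.36]
  gripper: [0.5,0.5,0.5,0.5,1,1,1,1]

```text
time: 10.1
ee_pos: [0.4755, -0.0357, 0.0059]
tcp_rot: [180.0, 0.0, -168.5]
wrist_force: [0.2, -0.7, 0.2]
opening: 0.0855
```

step_arm:
  dr:
    - [0,0,0]
    - [0,0,0]
    - [0,0,0]
    - [0,0,0]
    - [0,0,0]
    - [0,0,0]
    - [0,0,0]
    - [0,0,0]
  xyz:
    - [0,0,0]
    - [0,0,0]
    - [0,0,-0.5]
    - [0,0,-1.2]
    - [0.6,0,-1.4]
    - [1.4,0,-1.4]
    - [2.2,0,-1.4]
    - [2.8,0,-1.4]
  gripper: [1,1,1,1,1,0.5,0.5,0.5]

```text
time: 10.9
ee_pos: [0.3641, -0.0581, 0.0618]
tcp_rot: [180.0, -0.0, -168.5]
wrist_force: [0.0, 0.2, 0.9]
opening: 0.0439
```

```bash
cat > look.py <<'E'
import sys
from model import *
o=bot.get_obs();print(o["time"],o["ee_pos"].round(4),o["tcp_rot"].round(1),o["opening"].round(4),o["wrist_force"].round(1))
p=bot.camera("side");save(p,sys.argv[1]+"_s.png",(230,120,390,300),3.3)
p=bot.camera("top");save(p,sys.argv[1]+"_t.png",(220,110,350,300),3.1)
a=cv2.imread("pics/"+sys.argv[1]+"_s.png");b=cv2.imread("pics/"+sys.argv[1]+"_t.png")
H=min(a.shape[0],b.shape[0]);c=np.hstack([a[:H],b[:H]])[:, :800];cv2.imwrite("pics/"+sys.argv[1]+".png",c)
E
python3 look.py p1; python3 -c "
from model import *
delta(W([-.27,-.04,.005]),down(191.4))"
```

```text
dr [0.0003, -0.0, 0.0012] xyz [-0.453, 0.017, 1.419]Traceback (most recent call last):
  File "look.py", line 3, in <module>
    o=bot.get_obs();print(o["time"],o["ee_pos"].round(4),o["tcp_rot"].round(1),o["opening"].round(4),o["wrist_force"].round(1))
                                                                               ^^^^^^^^^^^^^^^^^^
AttributeError: 'float' object has no attribute 'round'
```

```bash
sed -i 's/o\["opening"\].round(4)/o["opening"]/' look.py; python3 look.py p1
```

```text
10.9 [ 0.3641 -0.0581  0.0618] [ 180.    -0.  -168.5] 0.04394693453172315 [0.  0.2 0.9]
```

View pics/p1.png

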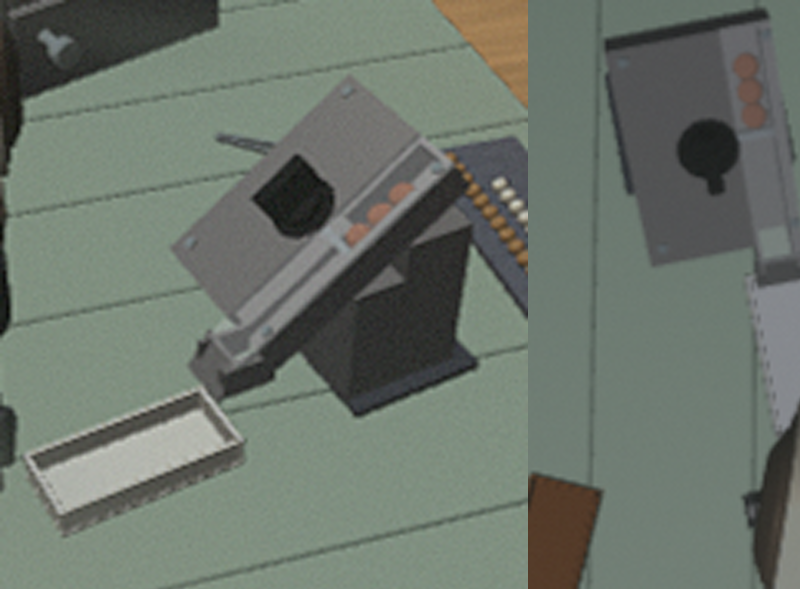

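```bash
python3 - <<'E'
from model import *
s=bot.camera("side")
X=[onz(s,((u+.5)/3.3-.5+230,(v+.5)/3.3-.5+120),.024) for u,v in((205,389),(243,438),(62,515),(27,457))]
L=np.array([Rd.T@(x-O) for x in X]); print(L.round(4),L.mean(0).round(4))
e=(L[0]-L[3]+L[1]-L[2])/2;print(np.linalg.norm(e),np.degrees(np.arctan2(e[1],e[0])))
delta(W([-.258,-.04,.005]),down(191.4))
E
```

```text
[[-0.1036 -0.0155  0.024 ]
 [-0.1036 -0.0702  0.024 ]
 [-0.2422 -0.0735  0.024 ]
 [-0.2422 -0.0152  0.024 ]] [-0.1729 -0.0436  0.024 ]
0.13859162711099293 0.6109343096345916
dr [-0.0001, 0.0014, 0.0002] xyz [-0.723, 0.026, 1.43]
```

step_arm:
  dr:
    - [0,0,0]
    - [0,0,0]
    - [0,0,0]
    - [0,0,0]
    - [0,0,0]
    - [0,0,0]
    - [0,0,0]
    - [0,0,0]
  xyz:
    - [0,0,0.5]
    - [0,0,1]
    - [0,0,1.4]
    - [0,0,1.42]
    - [-0.2,0,1.42]
    - [-0.4,0,1.42]
    - [-0.6,0,1.42]
    - [-0.8,0,1.42]
  gripper: [0.5,0.5,0.5,0.5,0.5,0.5,0.5,0.5]

```text
time: 11.85
ee_pos: [0.3984, -0.0514, 0.0056]
tcp_rot: [-180.0, 0.1, -168.5]
wrist_force: [-0.1, 0.2, 0.0]
opening: 0.0422
```

```bash
python3 look.py p2; python3 -c "
from model import *
delta(W([-.199,-.04,.005]),down(191.4))"
```

```text
11.85 [ 0.3984 -0.0514  0.0056] [-1.800e+02  1.000e-01 -1.685e+02] 0.04223511840580419 [-0.1  0.2  0. ]
dr [0.0002, 0.0008, 0.0017] xyz [-1.358, 0.019, 0.01]
```

View pics/p2.png

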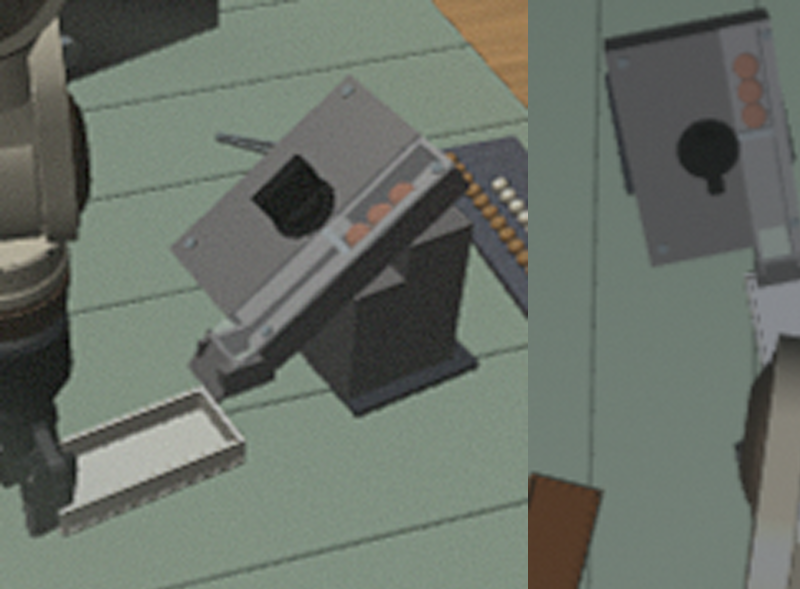

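The fingers stand just behind the tray's rear wall (crop 45,490), low enough to push it. I'll push slowly.

step_arm:
  dr:
    - [0,0,0]
    - [0,0,0]
    - [0,0,0]
    - [0,0,0]
    - [0,0,0]
    - [0,0,0]
    - [0,0,0]
    - [0,0,0]
  xyz:
    - [-0.2,0,0]
    - [-0.4,0,0]
    - [-0.6,0,0]
    - [-0.8,0,0]
    - [-1,0,0]
    - [-1.2,0,0]
    - [-1.36,0,0]
    - [-1.36,0,0]
  gripper: [0.5,0.5,0.5,0.5,0.5,0.5,0.5,0.5]

```text
time: 12.75
ee_pos: [0.4512, -0.0405, 0.005]
tcp_rot: [180.0, 0.0, -168.5]
wrist_force: [-0.1, -0.6, 1.2]
opening: 0.0423
```

step_arm:
  dr:
    - [0,0,0]
    - [0,0,0]
    - [0,0,0]
    - [0,0,0]
    - [0,0,0]
    - [0,0,0]
    - [0,0,0]
    - [0,0,0]
  xyz:
    - [0.3,0,0]
    - [0.8,0,-0.3]
    - [1.3,0,-1.2]
    - [1.5,0,-2.2]
    - [1.5,0,-3.3]
    - [1.5,0,-4.4]
    - [1.5,0,-5]
    - [1.5,0,-5]
  gripper: [0.5,0.5,0.5,0.5,0.5,0.5,0.5,0.5]

```text
time: 13.55
ee_pos: [0.3917, -0.053, 0.2085]
tcp_rot: [-179.9, 0.3, -168.5]
wrist_force: [0.2, 0.4, -0.7]
opening: 0.0427
```

```bash
python3 look.py p3
```

```text
13.55 [ 0.3917 -0.053   0.2085] [-179.9    0.3 -168.5] 0.042746507295469784 [ 0.2  0.4 -0.7]
```

View pics/p3.png

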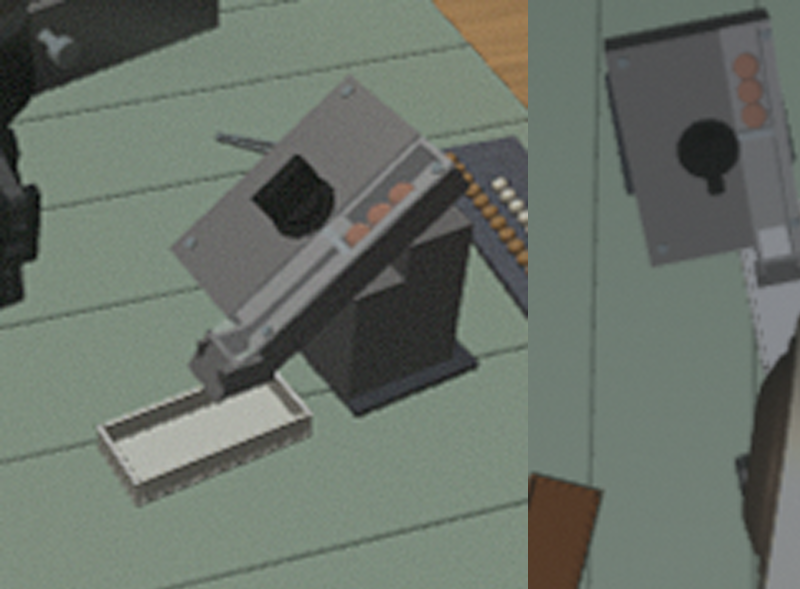

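```bash
python3 - <<'E'
from model import *
s=bot.camera("side")
X=[onz(s,((u+.5)/3.3-.5+230,(v+.5)/3.3-.5+120),.024) for u,v in((278,373),(311,418),(139,487),(98,427))]
L=np.array([Rd.T@(x-O) for x in X]); print(L.round(4),L.mean(0).round(4))
e=(L[0]-L[3]+L[1]-L[2])/2;print(np.linalg.norm(e),np.degrees(np.arctan2(e[1],e[0])))
G2=G-.0015*up
for h in(.10,.04,.005): 
    T=G2+.019*(-n)+h*n; print(h,T.round(4)); 
delta(G2-.019*n+.10*n,RK@Rn.from_euler('z',180,degrees=True).as_matrix())
o=bot.get_obs();print(o["q"].round(1))
E
```

```text
[[-0.0492 -0.0264  0.024 ]
 [-0.0522 -0.0763  0.024 ]
 [-0.1869 -0.0759  0.024 ]
 [-0.1873 -0.0128  0.024 ]] [-0.1189 -0.0478  0.024 ]
0.1365513796235547 -2.931653040752361
0.1 [0.562  0.0244 0.2314]
0.04 [0.5957 0.0312 0.1823]
0.005 [0.6154 0.0352 0.1536]
dr [0.0009, -0.6116, 0.0007] xyz [-4.58, 1.041, -0.685]
[ -7.7 -16.7 -12.8  93.9   0.  -19.2]
```

The tray is under the spout: centre near x_d = -119 and y_d = -44 mm, against the spout at -95, -40. Next is the pre-grasp pose for the knob, 100 mm out along its axis.

step_arm:
  dr:
    - [0,-0.1,0]
    - [0,-0.22,0]
    - [0,-0.34,0]
    - [0,-0.46,0]
    - [0,-0.58,0]
    - [0,-0.6115,0]
    - [0,-0.6115,0]
    - [0,-0.6115,0]
  xyz:
    - [-0.5,0.1,-0.7]
    - [-1.2,0.3,-0.7]
    - [-2,0.5,-0.7]
    - [-2.8,0.7,-0.7]
    - [-3.6,0.9,-0.7]
    - [-4.4,1,-0.7]
    - [-4.58,1.04,-0.69]
    - [-4.58,1.04,-0.69]
  gripper: [1,1,1,1,1,1,1,1]

```text
time: 14.5
ee_pos: [0.5621, 0.0248, 0.2305]
tcp_rot: [179.9, 34.8, -168.5]
wrist_force: [-0.1, -0.3, -0.1]
opening: 0.0854
```

```bash
python3 look.py k1; python3 - <<'E'
from model import *
print(bot.get_obs()["q"].round(1))
G2=G-.0015*up; H=np.diag([-1,-1,1.])
for h in(.04,.006): delta(G2-.019*n+h*n,RK@H)
E
```

```text
14.5 [0.5621 0.0248 0.2305] [ 179.9   34.8 -168.5] 0.0853851402831872 [-0.1 -0.3 -0.1]
[ -1.2 -27.8 -25.9  57.6   7.2 -10.4]
dr [0.0012, -0.0014, 0.0007] xyz [0.004, 0.002, 1.506]
dr [0.0012, -0.0014, 0.0007] xyz [0.003, 0.001, 2.356]
```

View pics/k1.png

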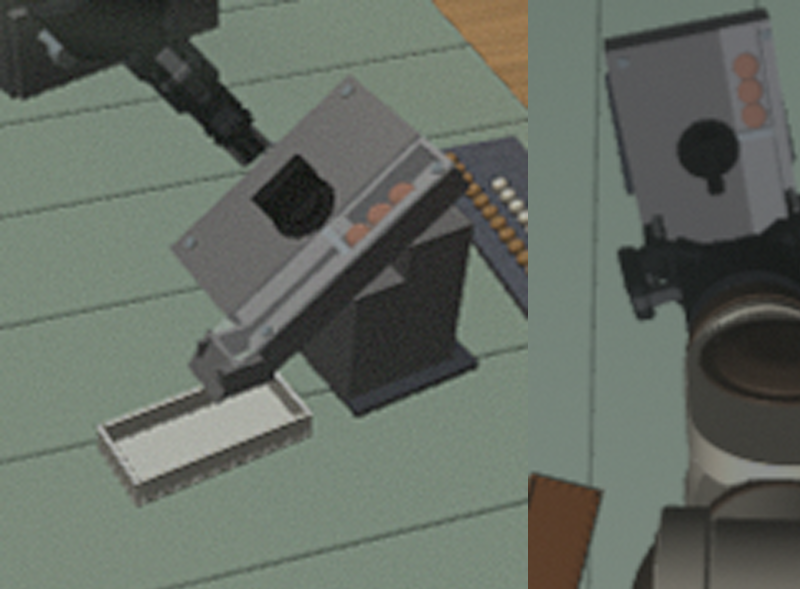

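step_arm:
  dr:
    - [0,0,0]
    - [0,0,0]
    - [0,0,0]
    - [0,0,0]
    - [0,0,0]
    - [0,0,0]
    - [0,0,0]
    - [0,0,0]
  xyz:
    - [0,0,0.4]
    - [0,0,0.8]
    - [0,0,1.2]
    - [0,0,1.6]
    - [0,0,1.9]
    - [0,0,2.15]
    - [0,0,2.3]
    - [0,0,2.3]
  gripper: [1,1,1,1,1,1,1,1]

```text
time: 15.4
ee_pos: [0.6144, 0.0349, 0.1565]
tcp_rot: [180.0, 35.0, -168.6]
wrist_force: [-0.8, 0.5, 0.7]
opening: 0.0855
```

```bash
python3 look.py k2; python3 - <<'E'
from model import *
print(bot.get_obs()["q"].round(1))
G2=G-.0015*up; H=np.diag([-1,-1,1.])
for h in(.006,): delta(G2-.019*n+h*n,RK@H)
E
```

```text
15.4 [0.6144 0.0349 0.1565] [ 180.    35.  -168.6] 0.08553922096616795 [-0.8  0.5  0.7]
[  0.3 -20.3 -29.2  46.6   6.4  -9.2]
dr [0.0009, 0.0011, 0.0008] xyz [0.042, 0.001, 0.074]
```

View pics/k2.png

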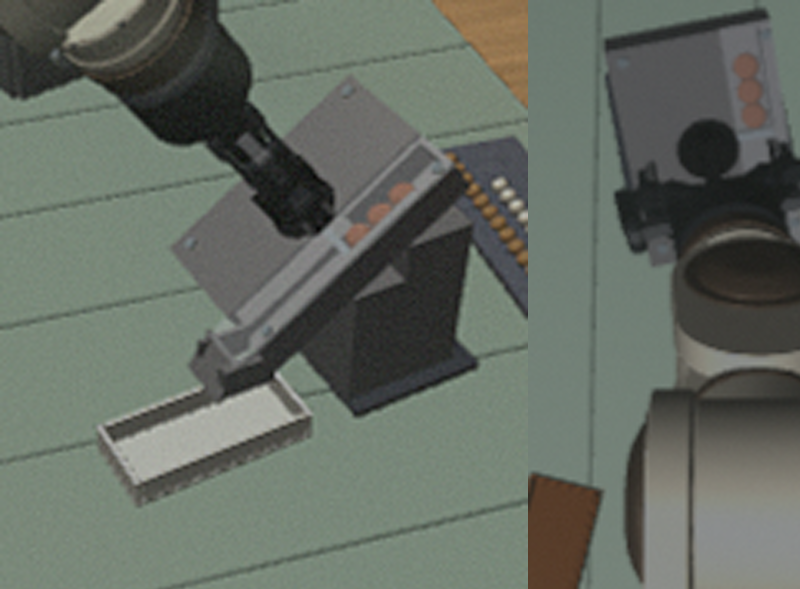

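Fingers straddle the bar with no contact. I'll close on it.

step_arm:
  dr:
    - [0,0,0]
    - [0,0,0]
    - [0,0,0]
    - [0,0,0]
    - [0,0,0]
    - [0,0,0]
    - [0,0,0]
    - [0,0,0]
  xyz:
    - [0.04,0,0.04]
    - [0.04,0,0.04]
    - [0.04,0,0.04]
    - [0.04,0,0.04]
    - [0.04,0,0.04]
    - [0.04,0,0.04]
    - [0.04,0,0.04]
    - [0.04,0,0.04]
  gripper: [0.6,0.3,0.1,0,0,0,0,0]
  squeeze: 30

```text
time: 16.3
ee_pos: [0.6139, 0.0358, 0.1555]
tcp_rot: [179.9, 35.1, -168.5]
wrist_force: [-4.0, 4.5, 4.0]
opening: 0.0114
```

```bash
python3 look.py k3; python3 - <<'E'
from model import *
o=bot.get_obs()
R0=Rn.from_euler('xyz',o["tcp_rot"],degrees=True).as_matrix()
print("F tool",(R0.T@o["wrist_force"]).round(2),"M tool",(R0.T@o["torque"]).round(3))
E
```

```text
16.3 [0.6139 0.0358 0.1555] [ 179.9   35.1 -168.5] 0.011350410866709093 [-4.   4.5  4. ]
F tool [ 0.84  5.33 -4.8 ] M tool [-0.836  0.732 -0.031]
```

View pics/k3.png

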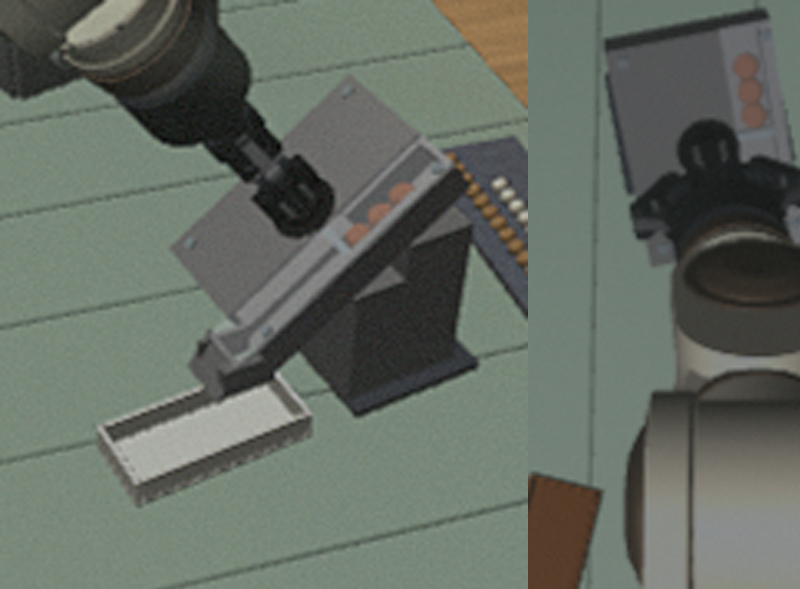

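The bar is gripped at an opening of about 11.4 mm. I'll relieve the 5 N side load and start turning clockwise (+z of the tool), checking halfway.

step_arm:
  dr:
    - [0,0,0]
    - [0,0,0.1]
    - [0,0,0.2]
    - [0,0,0.3]
    - [0,0,0.4]
    - [0,0,0.5]
    - [0,0,0.6]
    - [0,0,0.6]
  xyz:
    - [0,0.025,-0.01]
    - [0,0.025,-0.01]
    - [0,0.025,-0.01]
    - [0,0.025,-0.01]
    - [0,0.025,-0.01]
    - [0,0.025,-0.01]
    - [0,0.025,-0.01]
    - [0,0.025,-0.01]
  gripper: [0,0,0,0,0,0,0,0]

```text
time: 17.2
ee_pos: [0.6139, 0.036, 0.1555]
tcp_rot: [158.3, 28.3, 151.5]
wrist_force: [1.8, 2.8, -1.3]
opening: 0.0117
```

```bash
cat > f.py <<'E'
from model import *
o=bot.get_obs()
R0=Rn.from_euler('xyz',o["tcp_rot"],degrees=True).as_matrix()
w=Rn.from_matrix((RK@np.diag([-1,-1,1.])).T@R0).as_rotvec()
print("t",o["time"],"F tool",(R0.T@o["wrist_force"]).round(2),"M tool",(R0.T@o["torque"]).round(3),"rot from rest",w.round(3),"q6",o["q"][5].round(1),"open",o["opening"])
E
python3 f.py; python3 look.py k4
```

```text
t 17.2 F tool [0.37 2.66 2.38] M tool [-0.123  0.349  0.019] rot from rest [-0.002 -0.001  0.601] q6 25.4 open 0.0116796265933187
17.2 [0.6139 0.036  0.1555] [158.3  28.3 151.5] 0.0116796265933187 [ 1.8  2.8 -1.3]
```

View pics/k4.png

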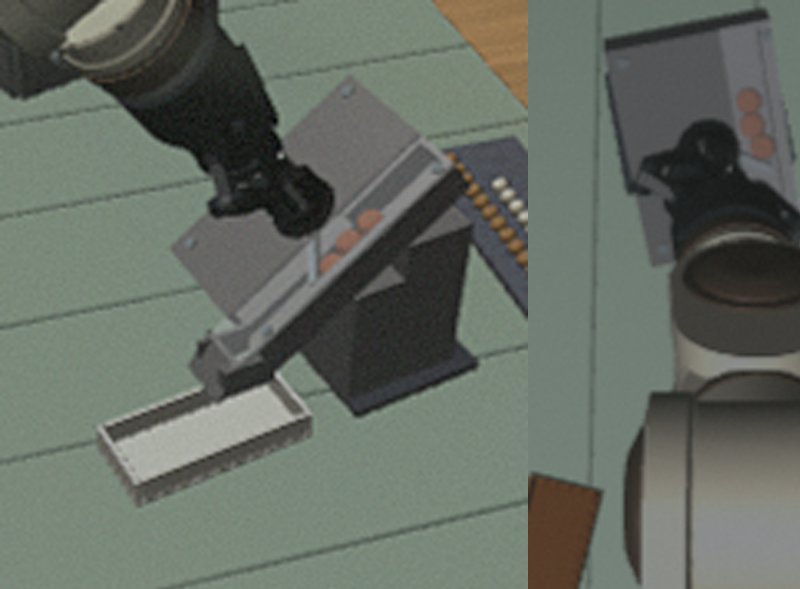

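The gate arm is turning and the beads follow it down. On to the stop, then hold.

step_arm:
  dr:
    - [0,0,0.12]
    - [0,0,0.24]
    - [0,0,0.36]
    - [0,0,0.48]
    - [0,0,0.58]
    - [0,0,0.62]
    - [0,0,0.63]
    - [0,0,0.63]
  xyz:
    - [0,0.02,0]
    - [0,0.02,0]
    - [0,0.02,0]
    - [0,0.02,0]
    - [0,0.02,0]
    - [0,0.02,0]
    - [0,0.02,0]
    - [0,0.02,0]
  gripper: [0,0,0,0,0,0,0,0]

```text
time: 18.1
ee_pos: [0.6139, 0.0364, 0.1556]
tcp_rot: [146.6, 11.1, 117.8]
wrist_force: [1.7, -0.6, -1.3]
opening: 0.0114
```

```bash
python3 f.py; python3 look.py k5
```

```text
t 18.1 F tool [-1.08  0.14  1.96] M tool [ 0.553 -0.031 -0.584] rot from rest [-1.000e-03 -0.000e+00  1.227e+00] q6 61.3 open 0.011422538982633769
18.1 [0.6139 0.0364 0.1556] [146.6  11.1 117.8] 0.011422538982633769 [ 1.7 -0.6 -1.3]
```

View pics/k5.png

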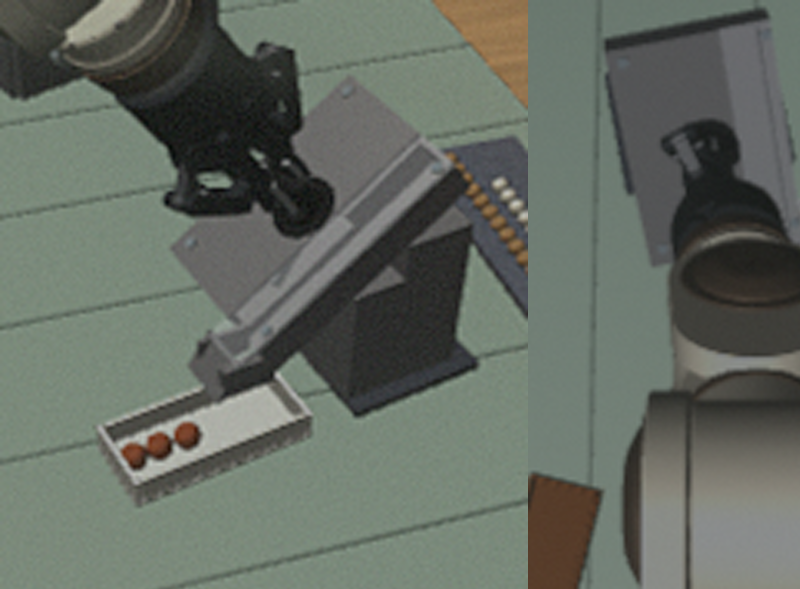

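All three beads lie in the tray (crop 133,455; 160,445; 187,434), and the torque (-0.58 N m, far above the spring's 0.09) shows the knob is at its stop. I'll hold a moment longer, then open to let it spring back.

step_arm:
  dr:
    - [0,0,0]
    - [0,0,0]
    - [0,0,0]
    - [0,0,0]
    - [0,0,0]
    - [0,0,0]
    - [0,0,0]
    - [0,0,0]
  xyz:
    - [0,0,0]
    - [0,0,0]
    - [0,0,0]
    - [0,0,0]
    - [0,0,0]
    - [0,0,0]
    - [0,0,0]
    - [0,0,0]
  gripper: [0,0,0,0,0,0,0,0]

```text
time: 19.0
ee_pos: [0.6139, 0.0364, 0.1556]
tcp_rot: [146.5, 11.1, 117.6]
wrist_force: [3.1, -2.5, -3.4]
opening: 0.0115
```

```bash
python3 f.py; python3 - <<'E'
from h import *
s=bot.camera("side"); save(s,"hold.png",(250,190,350,290),6)
for r in bot.regions_of(s,"bead1"): print(round(r["p"],2),np.round(r["box"]))
E
```

```text
t 19.0 F tool [-2.99 -0.88  4.21] M tool [ 0.835 -0.447 -0.674] rot from rest [-1.000e-03 -0.000e+00  1.229e+00] q6 61.5 open 0.011480241936222633
0.43 [272. 256.   6.   9.]
0.42 [280. 254.   7.   8.]
0.39 [287. 254.   8.  10.]
```

View pics/hold.png

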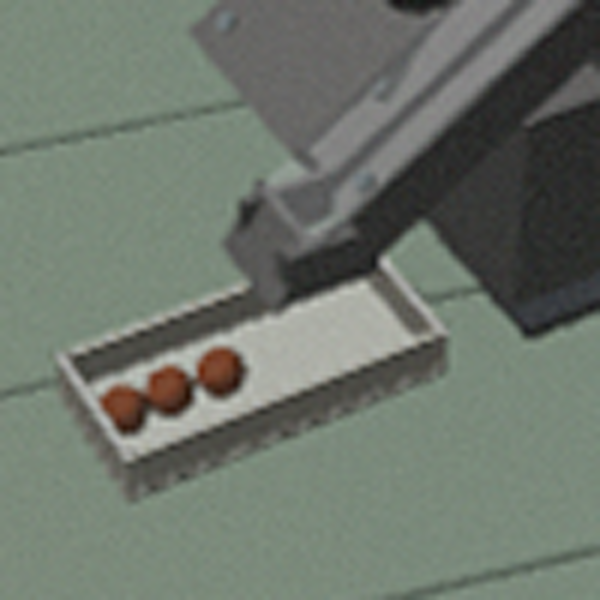

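Three beads are at rest in the tray (crop 123,408; 170,390; 220,370), and the hood is over its other end. Opening fully.

step_arm:
  dr:
    - [0,0,0]
    - [0,0,0]
    - [0,0,0]
    - [0,0,0]
    - [0,0,0]
    - [0,0,0]
    - [0,0,0]
    - [0,0,0]
  xyz:
    - [0,0,0]
    - [0,0,0]
    - [0,0,0]
    - [0,0,0]
    - [0,0,0]
    - [0,0,0]
    - [0,0,0]
    - [0,0,0]
  gripper: [1,1,1,1,1,1,1,1]

```text
time: 19.9
ee_pos: [0.614, 0.0366, 0.1558]
tcp_rot: [146.5, 11.0, 117.7]
wrist_force: [0.0, -0.6, 0.3]
opening: 0.0857
```

step_arm:
  dr:
    - [0,0,0]
    - [0,0,0]
    - [0,0,0]
    - [0,0,0]
    - [0,0,0]
    - [0,0,0]
    - [0,0,0]
    - [0,0,0]
  xyz:
    - [0,0,0]
    - [0,0,0]
    - [0,0,0]
    - [0,0,0]
    - [0,0,-0.2]
    - [0,0,-0.5]
    - [0,0,-1]
    - [0,0,-1.6]
  gripper: [1,1,1,1,1,1,1,1]

```text
time: 20.7
ee_pos: [0.577, 0.0292, 0.209]
tcp_rot: [146.5, 11.0, 117.7]
wrist_force: [1.4, 1.3, -0.4]
opening: 0.0858
```

step_arm:
  dr:
    - [0,0,0]
    - [0,0,0]
    - [0,0,0]
    - [0,0,0]
    - [0,0,0]
    - [0,0,0]
    - [0,0,0]
    - [0,0,0]
  xyz:
    - [0,0,-0.8]
    - [0,0,-1.6]
    - [0,0,-2.4]
    - [0,0,-3.2]
    - [0,0,-3.6]
    - [0,0,-3.6]
    - [0,0,-3.6]
    - [0,0,-3.6]
  gripper: [1,1,1,1,1,1,1,1]

```text
time: 21.5
ee_pos: [0.4969, 0.0128, 0.3247]
tcp_rot: [146.6, 11.0, 117.7]
wrist_force: [-0.3, -1.4, -0.6]
opening: 0.0856
```

```bash
python3 look.py e1; python3 - <<'E'
from h import *
s=bot.camera("side"); save(s,"end_s.png")
s=bot.camera("top"); save(s,"end_t.png")
E
```

```text
21.5 [0.4969 0.0128 0.3247] [146.6  11.  117.7] 0.0856145560889203 [-0.3 -1.4 -0.6]
```

View pics/e1.png

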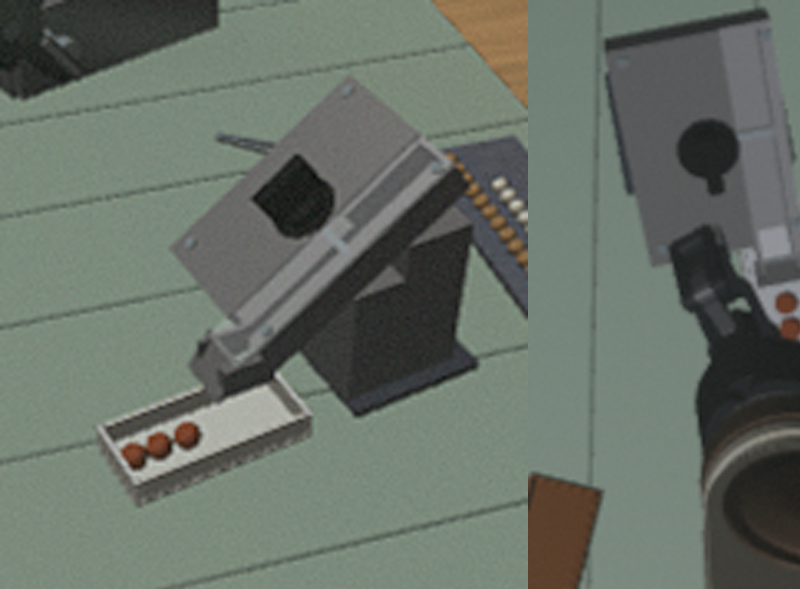

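View pics/end_s.png

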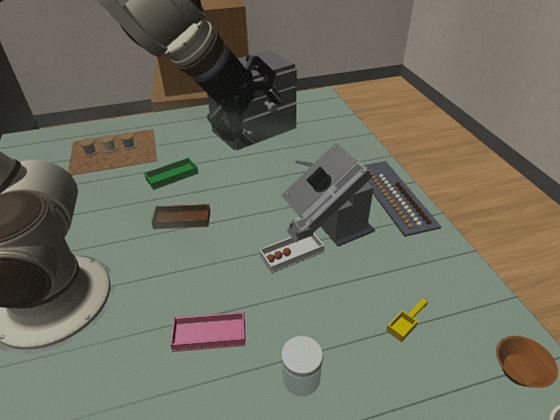

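View pics/end_t.png

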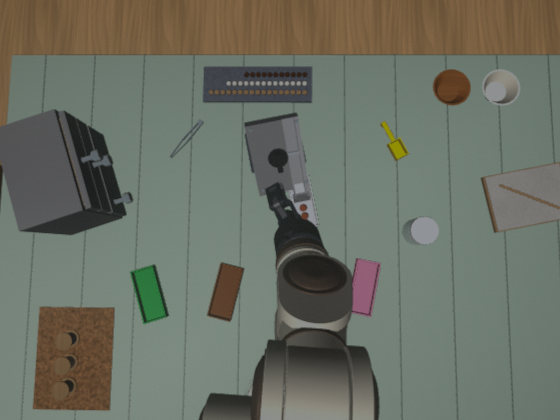

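The end pictures show the knob bar and gate arm back at rest (bar end at crop 716,188, as at the start) and the channel empty. The three beads are in the tray under the spout, the jar, tweezers and scoop are at their starting pixels, and the arm is clear. Handing in.

```bash
python3 -c "
from workcell import bot
print(bot.job_done())"
```

```text
the job is handed in; nothing more can be done
None
```

I moved the white tray under the spout, turned the knob clockwise to its stop, held it there until all three beads had dropped, and let go. The job was handed in at about 21.6 s.

**Tray:** I picked it up by its middle, set it down in front of the dispenser, then pushed it in from behind. My measurement put its centre at about (-119, -44 to -48) mm in the dispenser frame, with the spout at (-95, -40). That leaves the opening at least about 5 mm inside the inner wall at its nearest side, about 9 mm by the more likely reading. The hood hid one tray corner, so this is good to a few millimetres.

**Knob:** At the stop the torque was about 0.6 N m, far above the spring's 0.09, at a tool turn of 1.23 rad.

**Last checks:**
- The knob bar and gate arm are back at their rest pixels.
- The channel is empty and the three beads lie in the tray.
- The jar, tweezers, scoop and look-alike trays show at their starting pixels.
- The arm is clear, and the wrist forces I read never passed about 8 N.

**What went wrong on the way:**
- My first dispenser fit was about 8 px off at the knob, so I replaced it with triangulated points.
- Joint 6 ran to the end of its range once, so I used the half-turned grasp.

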